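# Shut the bead box, then open the brush-cleaner bottle

### The job

Lower the lid of the open bead box until it is fully shut, without slamming it, so that nothing can drip on the beads. Then open the brush-cleaner bottle: press its red safety cap down, keep it pressed while twisting it about a fifth of a turn anticlockwise (seen from above), and lift it straight off. Finish still holding the cap level in the gripper, about 8 cm above the bottle's mouth, and leave the other things on the table where they are.

Things in the scene. Friction and masses are not known exactly. Their poses are not given: they have to be found in the camera images.
- bead_box: Fixed wooden box with coloured beads, 120 (its x) x 170 (its y) x 50 mm high, walls 5 mm. Origin: centre of the underside, z up. The lid is hinged along the upper +x rim (hinge line along the box's y, at x = +60 mm, z = 50 mm in the box's frame).
- box_lid (a joint): Lid angle, rad: 0 shut (flat on the rim), 1.57 upright over the hinge, limit 1.75; starts well open. Brown lid, 132 mm from hinge to free edge (12 mm over the box's -x side), 170 mm wide, 8 mm thick, no handle. Stiff hinge: it stays at any angle, 1 to 2 N near the free edge moves it. Push on its outer face, coming from the hinge side of the box.
- lid_hinge (a point): Middle of the lid's hinge line, on the lid's inner face.
- lid_edge (a point): Middle of the lid's free edge, on its outer face; 132 mm from the hinge line.
- bottle: White brush-cleaner bottle with a blue band, 68 mm across, fixed upright in a grey stand (120 x 120 x 12 mm plate with an 84 mm aluminium ring, 42 mm high); it does not move. Origin: centre of the stand's underside, z up. Shoulder of the bottle at 95 to 112 mm height, below the cap.
- bottle_mouth (a point): Centre of the mouth, on the bottle's axis, 149 mm above the table.
- spring_disc (a joint): Yellow sprung disc in the bottle's mouth, under the cap: travel in m, 0 with the cap locked, growing as the cap is pressed, bottom stop at 0.006. It pushes the cap up with 4 N at 0, about 11 N at 0.006. The cap can turn once pressed at least 3.5 mm; press about 5 mm. Without the cap it stands at -0.002.
- cap: Loose red ribbed round safety cap, white stripe on top along its x, 54 mm across, 26 mm high, 30 g. Origin: centre of its lower rim, z up. Starts locked: rim at 128, top at 154 mm height, x axis along the bottle's x. It lifts or turns only if pressed: pressed 3.5 to 6 mm it turns, only anticlockwise from above; turned 0.95 to 2.3 rad (aim at 1.3) it is free to lift straight up, clear after 20 mm.
- cap_top (a point): Centre of the cap's top face.
- paint_yellow: Bystander, loose: yellow paint bottle, 44 mm across, 110 mm tall. Origin: under its middle.
- paint_green: Bystander, loose: green paint bottle, 44 mm across, 110 mm tall. Origin: under its middle.
- glue: Bystander, loose: white glue bottle with an orange cap, 48 mm across, 120 mm tall. Origin: under its middle.
- bulb: Bystander, loose: pale brown flower bulb, 72 mm across, 78 mm tall. Origin: under its middle.
- tape: Bystander, loose: blue roll of tape lying flat, 90 mm across, 24 mm tall. Origin: under its middle.
- brush_mug: Bystander, loose: blue cup, 76 mm across, 90 mm tall. Origin: under its middle.
Not all that is in view belongs to the job. Several things have the shape of the cap; the one meant has the colours described above.

How it is judged:
By the outcome, as a careful person would: the job done as asked, in the order asked, and still so for the second after the job is handed in, while the arm keeps its last pose, push and grip.
It also fails if it takes over 51 s, if anything falls off the work surface, if the arm or the gripper's body presses on something with over 40 N, if the wrist force passes 120 N, or if a joint passes its speed limit or range.

### The arm

A 7-joint arm with a two-finger parallel gripper is mounted at the origin on the work surface. World frame = base frame: x ahead of the robot, y to its left, z up, the work surface at z = 0. Lengths are in m, angles in rad, forces in N, time in s.
With the tool pointing down it reaches from about 0.4 to 0.85 m from the base axis. Payload 10.4 kg.
Tool frame: the origin (TCP) lies between the finger pads; the fingertips stand 14 mm ahead of it and the grasp point (between the pads) lies 5 mm behind it (r.finger_overhang is the z of the fingertips in the tool frame, in m); z points along the fingers, y is the line along which they close (so a half turn about z gives the same grasp; the last joint's range is limited). The gripper opens to 87 mm and grips with 3 to 60 N. Pads are 19 mm wide; open, the fingers measure 117 mm over their backs; the gripper's body (75 mm by 190 mm) begins 51 mm behind the grasp point.
Start: joints at [-1.307, 0.332, -0.065, 1.46, 0.022, 1.35, -0.088], TCP at [0.177, 0.599, 0.237] pointing down, gripper open.
Joint ranges: [-2.6, 2.6], [-0.5, 2.12], [-1.47, 1.34], [0.16, 2.42], [-1.27, 4.41], [0.06, 2.06], [-2.6, 2.6]. Speed limits (rad/s): [2.22, 2.22, 2.79, 2.79, 3.14, 3.14, 3.14].

### API

Orientations are given as a unit quaternion [x, y, z, w].
In Python, from bench import r, optics gives the robot as it stands.
- The arm moves only by the shell command python3 -m pendant 'ROWS' [FORCE]. ROWS is JSON, a list of rows, each a list of 7 numbers: the closure, from -1 (fully open) to 1 (shut), then the shift along the tool's x, y, z scaled (see below), then the turn, a rotation vector about the tool's x, y, z scaled (see below). In form: [[grip, x, y, z, rx, ry, rz], ...]. A call has 1 to 8 rows; each row is the pose to reach, as a shift and turn from the pose commanded when the call began, along the tool's axes at that moment; what a row does not reach only later rows make up. The controller multiplies each number of a shift by 0.3 m and each number of a turn by 120 degrees. A row lasts 1/8 s, in which the tool goes at most 62.5 mm and 10.7 degrees, less where a joint would pass 70% of its speed; a pose out of reach is approached as far as the arm can. A call with a number of a shift or a turn outside -1 to 1 is refused whole. A call with a gripper value outside its range is refused whole. The fingers move at their own pace and stop on an object; FORCE is the grip in N (left out, the last holds). Time passes only in rows, so rows that repeat a pose let the fingers close. It gives the time, the measured TCP pose, the force, the opening and the grip force at its end, in the units of the state.
- r.read_state(): the state, without advancing time (a new reading comes with each control period).
- optics.camera(name): name is "scene" or "top"; returns a dict with "pixels" (480x640x3 uint8, red, green, blue), "vfov" (degrees; the focal length in pixels is half the picture's height over the tangent of half this angle, whatever the lens; pixels are square), "cx", "cy" (the principal point, pixels), "D" ([k1, k2, p1, p2, k3] as OpenCV has them; the pictures are not rectified), "rvec" (rotation vector, rad) and "tvec" (3), from world to camera coordinates, as OpenCV has them. Camera axes: x right, y down, z forward; pixel columns grow to the right and rows downward; lengths in m; the calibration is good to about 2 mm. A picture is of the moment at which its call begins. There is no depth.
- r.close_job(): hands the job in; it is judged then, once.
The state is a dict: "time": time; "joint_positions": joint angles; "joint_vel": joint speeds; "joint_torque": joint torques, N m; "ee_pos": TCP position; "eef_rot": TCP orientation; "ft_force": force on the tool from outside, world axes, zero at the start; "torque": the same for the moment, N m; "width": finger opening in m; "grip_force": force on a finger pad.
Only numpy, scipy, OpenCV 4.12 (cv2) and the standard library are available. Lean on these libraries where they do the work, as an engineer would, in place of code of your own. Each camera call takes 0.05 s, during which the arm holds its last target. There are 200 camera calls.

## Working session

There is one attempt and no reset: what is moved stays moved. The work goes in short steps, Python scripts to look and compute and a shell command to move; the robot and the scene stay as the last step left them, time stands still between calls to the robot, and variables do not carry over. Pictures are saved under pics/ and viewed, at most 10 in all, crops included, and the job is handed in when it is done.

```bash
ls; mkdir -p pics; cat > h.py <<'E'
import numpy as np, cv2
from scipy.spatial.transform import Rotation as R
from bench import r, optics
def cam(n):
    c=optics.camera(n); im=c["pixels"]; f=im.shape[0]/2/np.tan(np.radians(c["vfov"])/2)
    c["K"]=np.array([[f,0,c["cx"]],[0,f,c["cy"]],[0,0,1]]); c["D"]=np.array(c["D"],float)
    c["R"]=cv2.Rodrigues(np.array(c["rvec"],float))[0]; c["t"]=np.array(c["tvec"],float).ravel(); return c
def ray(c,p):
    u=cv2.undistortPoints(np.array([[p]],float),c["K"],c["D"])[0,0]
    d=c["R"].T@np.array([*u,1]); return -c["R"].T@c["t"], d/np.linalg.norm(d)
def atz(c,p,z):
    o,d=ray(c,p); return o+d*(z-o[2])/d[2]
def tri(c1,p1,c2,p2):
    o,d=ray(c1,p1);q,e=ray(c2,p2)
    s=np.linalg.lstsq(np.array([d,-e]).T,q-o,rcond=None)[0]
    a,b=o+s[0]*d,q+s[1]*e; return (a+b)/2,np.linalg.norm(a-b)
def proj(c,P): return cv2.projectPoints(np.atleast_2d(np.array(P,float)),np.array(c["rvec"],float),np.array(c["tvec"],float),c["K"],c["D"])[0][:,0]
def save(c,n): cv2.imwrite("pics/"+n,cv2.cvtColor(c["pixels"],cv2.COLOR_RGB2BGR))
E
python3 - <<'E'
from h import *
import pickle
np.set_printoptions(precision=4,suppress=True)
for n in("scene","top"):
    c=cam(n); save(c,n+"0.png"); pickle.dump(c,open(n+"0.pkl","wb")); print(n,c["K"][0],c["D"],-c["R"].T@c["t"])
print(r.read_state())
E
```

```text
pics
scene [453.3918   0.     321.2233] [-0.057  0.     0.     0.     0.   ] [ 1.0925 -0.0055  0.7436]
top [568.7856   0.     314.2034] [-0.1095  0.      0.      0.      0.    ] [ 0.4919 -0.0679  1.1795]
{'time': 0.1, 'joint_positions': array([-1.3066,  0.3328, -0.0647,  1.4609,  0.0216,  1.3499, -0.0885]), 'joint_vel': array([ 0.0018, -0.0001,  0.0009, -0.0019,  0.0011,  0.0016, -0.0007]), 'joint_torque': array([  0.002 , -62.4557,   0.0251, -39.0711,  -0.0614,   0.0366,
         0.0001]), 'ee_pos': array([0.1767, 0.5991, 0.2358]), 'eef_rot': array([ 0.1429,  0.9897, -0.0006, -0.0001]), 'ft_force': array([0.412 , 0.0795, 0.0196]), 'torque': array([-0.0208,  0.0018,  0.0288]), 'grip_force': 0.0, 'width': 0.08724885510969861}
```

View pics/scene0.png

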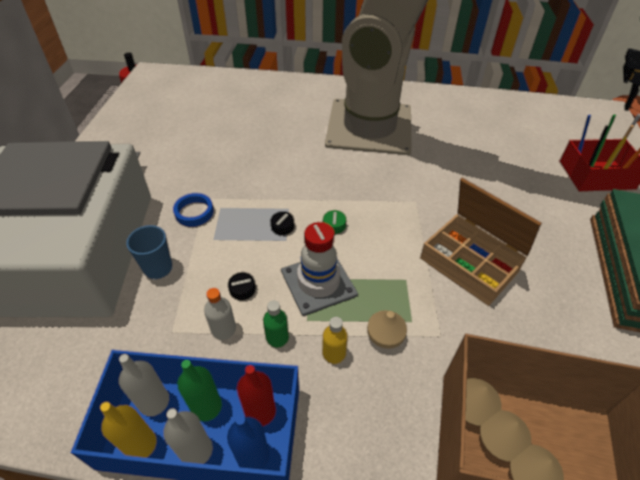

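View pics/top0.png

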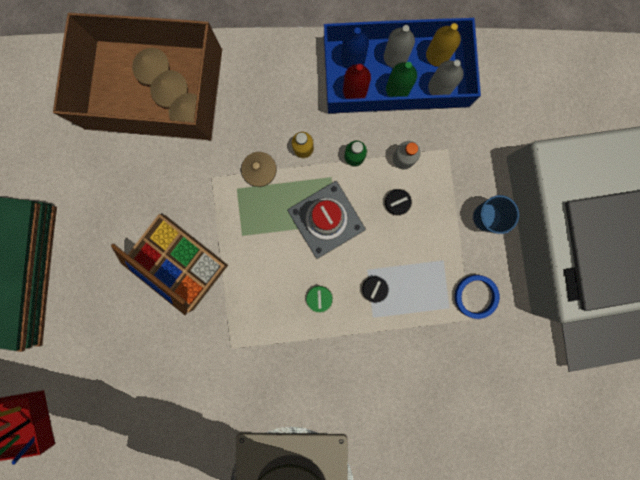

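Scene view: the red cap sits on the white bottle at (320,236), and the open box is at about (480,245). 
Top view: red cap at (326,215), box centre about (178,263), lid seen nearly edge-on along (115,245)-(185,312). 
Cap-shaped candidates in the top view: red (326,215), green (319,298), black (375,289) and black (397,202). The red one fits, because it is red with a white stripe and is on the bottle. An enlarged composite should confirm it.

```bash
python3 - <<'E'
from h import *
import pickle
s=pickle.load(open("scene0.pkl","rb"))["pixels"];t=pickle.load(open("top0.pkl","rb"))["pixels"]
def crop(im,x,y,w,h): return cv2.resize(im[y:y+h,x:x+w],(400,300),interpolation=cv2.INTER_CUBIC)
a=np.vstack([np.hstack([crop(s,265,205,120,90),crop(s,410,170,140,140*3//4+30)[:300]]),np.hstack([crop(t,270,170,120,90),crop(t,105,205,140,115)])])
cv2.imwrite("pics/crop1.png",a[...,::-1])
E
```

```text
(no output)
```

View pics/crop1.png

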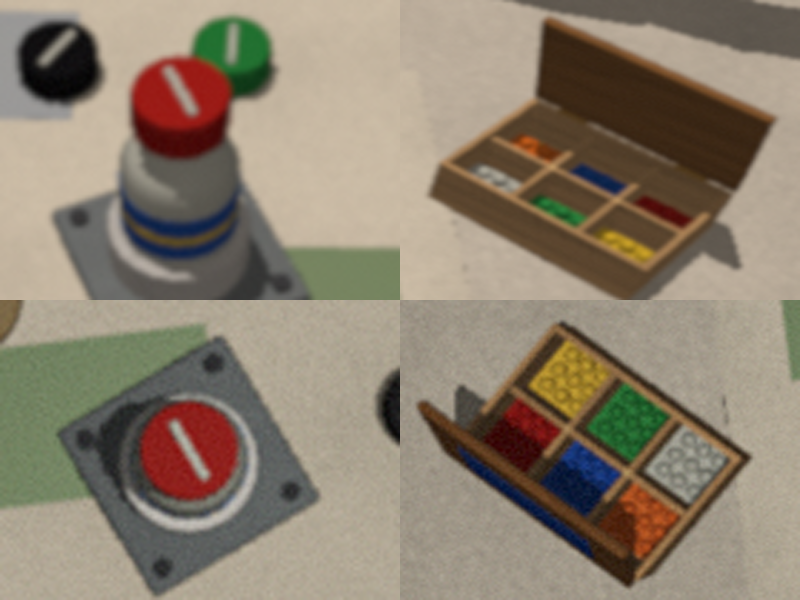

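The crop confirms it: red cap with white stripe on the blue-banded bottle. The lid leans slightly open past its hinge line. Next I fit the poses.

```bash
cat > fit.py <<'E'
from h import *
import pickle
from scipy.optimize import least_squares
np.set_printoptions(precision=4,suppress=True)
s=pickle.load(open("scene0.pkl","rb"));t=pickle.load(open("top0.pkl","rb"))
prs={"rim-":((425,243.4),(226.8,265.2)),"rim+":((495.8,290.6),(161,214.6)),"lid-":((461.5,180),(186.2,303.5)),"lid+":((540.6,225),(112.7,244.5))}
for k,(a,b) in prs.items(): print(k,*tri(s,a,t,b))
def model(p):
    x,y,w,th=p
    L=lambda sy,off:[.06-.132*np.cos(th)+off*np.sin(th),sy*.085,.05+.132*np.sin(th)+off*np.cos(th)]
    P=np.array([[-.06,-.085,.05],[-.06,.085,.05],L(-1,.004),L(1,.004)])
    c,q=np.cos(w),np.sin(w); return np.c_[x+c*P[:,0]-q*P[:,1],y+q*P[:,0]+c*P[:,1],P[:,2]]
# decide which rim label goes to which sign of y via both yaw starts
best=None
for w0 in np.arange(-3,3.2,.5):
  for fl in (0,1):
    o=[0,1,2,3] if not fl else [1,0,3,2]
    A=np.array([v[0] for v in prs.values()],float);B=np.array([v[1] for v in prs.values()],float)
    f=lambda p:np.r_[(proj(s,model(p)[o])-A).ravel(),(proj(t,model(p)[o])-B).ravel()]
    q=least_squares(f,[.45,.25,w0,1.2],loss="soft_l1")
    if best is None or q.cost<best[0]: best=(q.cost,q.x,fl,f(q.x))
print(best[0],best[1],best[2],best[3].reshape(-1,2))
x,y,w,th=best[1]
print("box x axis",np.cos(w),np.sin(w),"hinge",x+.06*np.cos(w),y+.06*np.sin(w),"theta deg",np.degrees(th),"edge r",.06-.132*np.cos(th),"z",.05+.132*np.sin(th))
# cap: white stripe centroid
def stripe(c,x0,y0,x1,y1):
    im=c["pixels"][y0:y1,x0:x1].astype(int); red=((im[...,0]>100)&(im[...,1]<70)).astype(np.uint8)
    n,l,st,ce=cv2.connectedComponentsWithStats(red); k=1+np.argmax(st[1:,4]); 
    cn=cv2.findContours((l==k).astype(np.uint8),0,2)[0]; hull=cv2.convexHull(max(cn,key=cv2.contourArea))
    m=np.zeros(red.shape,np.uint8); cv2.fillConvexPoly(m,hull,1); m=cv2.erode(m,np.ones((3,3)))
    wt=(m>0)&(im[...,1]>95)&(im[...,2]>80); v,u=np.nonzero(wt); print(len(u),hull[:,0].min(0)+[x0,y0],hull[:,0].max(0)+[x0,y0]); return u.mean()+x0,v.mean()+y0
a=stripe(s,295,210,345,260);b=stripe(t,300,190,355,245)
print(a,b,"cap top",tri(s,a,t,b), atz(s,a,.154),atz(t,b,.154))
st=r.read_state();print(R.from_quat(st["eef_rot"]).as_matrix())
E
python3 fit.py
```

```text
rim- [0.4645 0.1307 0.047 ] 0.009299044989060196
rim+ [0.5662 0.2634 0.0486] 0.005644353186743867
lid- [0.3986 0.1822 0.1674] 0.006991303742257929
lid+ [0.504  0.3152 0.1712] 0.0027011478812133797
11.692257841481393 [0.4681 0.2344 2.4878 1.2231] 1 [[-2.2129 -1.1838]
 [-0.2364  0.1885]
 [-2.7678 -2.33  ]
 [-0.9244 -1.3691]
 [-2.4455  0.1925]
 [-2.5499 -0.8596]
 [-0.9428 -1.3457]
 [-0.5972 -0.6628]]
box x axis -0.7937646175741212 0.6082250668029139 hinge 0.420520115666663 0.27086893806646006 theta deg 70.07646352157678 edge r 0.01501891683636035 z 0.17409956550055175
58 [305 222] [333 243]
68 [312 200] [340 229]
(np.float64(318.6551724137931), np.float64(231.60344827586206)) (np.float64(326.38235294117646), np.float64(214.69117647058823)) cap top (array([ 0.5585, -0.0723,  0.1536]), np.float64(0.000266137647392877)) [ 0.5588 -0.0722  0.154 ] [ 0.5585 -0.0725  0.154 ]
[[-0.9592  0.2829 -0.0003]
 [ 0.2829  0.9592 -0.0013]
 [-0.0001 -0.0013 -1.    ]]
```

```bash
python3 -m pendant '[[1,-0.2,-0.18,0,0,0,0.08],[1,-0.4,-0.36,0,0,0,0.176],[1,-0.6,-0.53,0,0,0,0.176],[1,-0.808,-0.712,0,0,0,0.176],[1,-0.808,-0.712,0.12,0,0,0.176],[1,-0.808,-0.712,0.24,0,0,0.176],[1,-0.808,-0.712,0.24,0,0,0.176],[1,-0.808,-0.712,0.24,0,0,0.176]]' 10
cat > st.py <<'E'
from h import *
np.set_printoptions(precision=4,suppress=True)
s=r.read_state(); M=R.from_quat(s["eef_rot"]).as_matrix(); p=s["ee_pos"]-[.4681,.2344,0]; b=np.array([-.7938,.6082,0])
print("tip in box x,y,z",p@b,p@[-.6082,-.7938,0],s["ee_pos"][2]-.014,"toolx",M[:,0],"z",M[:,2],"F",s["ft_force"],s["time"],s["joint_positions"])
E
python3 st.py
```

```text
time: 1.1
ee_pos: [0.3485, 0.3275, 0.1659]
eef_rot: [0.321, 0.947, 0.001, 0.0]
ft_force: [0.2, 0.5, -0.1]
width: 0.015
grip_force: 0.0
tip in box x,y,z 0.15155885154243248 -0.001222517715621596 0.15190114327943785 toolx [-0.7936  0.6084  0.0003] z [ 0.0005  0.0011 -1.    ] F [ 0.1676  0.5347 -0.0615] 1.1 [-1.0113  0.0591  0.1677  1.9385 -0.0113  1.1437  0.0775]
```

```bash
python3 -m pendant '[[1,-0.12,0,0,0,0,0],[1,-0.22,0,0,0,0,0],[1,-0.3,0,0,0,0,0],[1,-0.33,0,0,0,0,0],[1,-0.36,0,0,0,0,0],[1,-0.38,0,0,0,0,0],[1,-0.38,0,0,0,0,0]]'
python3 st.py; python3 - <<'E'
from h import *
c=cam("scene"); save(c,"scene1.png"); c=cam("top"); save(c,"top1.png")
d=.105
for a in range(70,-1,-5):
    q=np.radians(a); print(a, round(.06-d*np.cos(q)+.008*np.sin(q)+.0095,4), round(.05+d*np.sin(q)+.008*np.cos(q),4))
import cv2
A=cv2.imread("pics/scene1.png")[130:330,380:580];B=cv2.imread("pics/top1.png")[180:380,80:280]
cv2.imwrite("pics/c2.png",cv2.resize(np.hstack([A,B]),(800,400),interpolation=cv2.INTER_CUBIC))
E
```

```text
time: 1.98
ee_pos: [0.4392, 0.2569, 0.1646]
eef_rot: [0.322, 0.947, 0.0, 0.0]
ft_force: [0.0, -0.3, -0.1]
width: 0.0004
grip_force: 0.0
tip in box x,y,z 0.036591164595418425 -0.00025439053190355956 0.1506435627558719 toolx [-0.793   0.6093  0.0001] z [ 0.0001  0.0002 -1.    ] F [ 0.0201 -0.3132 -0.0972] 1.975 [-0.8764  0.1275  0.278   1.8721 -0.0384  1.1469  0.3309]
70 0.0411 0.1514
65 0.0324 0.1485
60 0.0239 0.1449
55 0.0158 0.1406
50 0.0081 0.1356
45 0.0009 0.1299
40 -0.0058 0.1236
35 -0.0119 0.1168
30 -0.0174 0.1094
25 -0.0223 0.1016
20 -0.0264 0.0934
15 -0.0299 0.0849
10 -0.0325 0.0761
5 -0.0344 0.0671
0 -0.0355 0.058
```

View pics/c2.png

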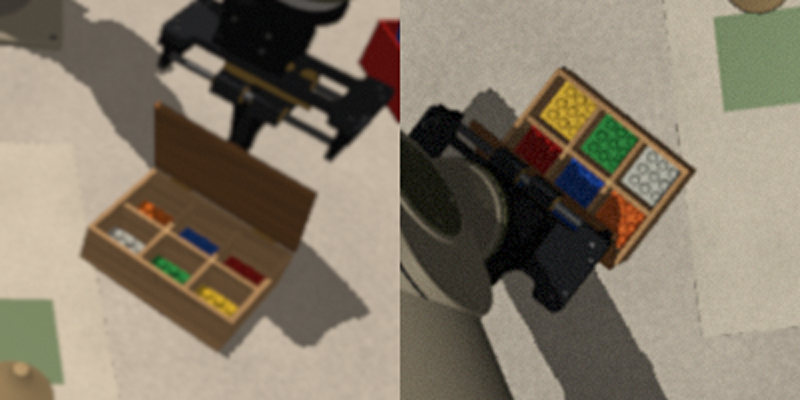

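The finger is just behind the outer face (scene crop (245,130)) and not yet touching. Next I follow the arc slowly.

```bash
python3 -m pendant '[[1,-0.028,0,0.013,0,0,0],[1,-0.042,0,0.019,0,0,0],[1,-0.056,0,0.026,0,0,0],[1,-0.069,0,0.033,0,0,0],[1,-0.082,0,0.042,0,0,0],[1,-0.095,0,0.05,0,0,0],[1,-0.107,0,0.059,0,0,0],[1,-0.119,0,0.069,0,0,0]]'
python3 st.py
```

```text
time: 3.08
ee_pos: [0.4677, 0.2347, 0.1436]
eef_rot: [0.322, 0.947, -0.0, -0.0]
ft_force: [-1.0, 0.5, 0.2]
width: 0.0004
grip_force: 0.3
tip in box x,y,z 0.0004789940281179477 4.8053350357010326e-05 0.12962784776415476 toolx [-0.7928  0.6095  0.0001] z [-0.0001  0.     -1.    ] F [-1.0211  0.4592  0.2121] 3.075 [-0.8282  0.1824  0.3058  1.8611 -0.0611  1.1072  0.4157]
```

```bash
python3 -m pendant '[[1,-0.014,0,0.012,0,0,0],[1,-0.027,0,0.025,0,0,0],[1,-0.039,0,0.039,0,0,0],[1,-0.05,0,0.053,0,0,0],[1,-0.061,0,0.068,0,0,0],[1,-0.071,0,0.084,0,0,0],[1,-0.08,0,0.1,0,0,0],[1,-0.088,0,0.116,0,0,0]]'
python3 st.py
```

```text
time: 4.08
ee_pos: [0.4886, 0.2186, 0.1087]
eef_rot: [0.322, 0.947, 0.0, -0.0]
ft_force: [-1.3, 0.5, 1.0]
width: 0.0003
grip_force: 0.3
tip in box x,y,z -0.025856598927691318 5.342389509500889e-05 0.09470758823294718 toolx [-0.7928  0.6095  0.    ] z [-0.      0.0001 -1.    ] F [-1.3262  0.4683  0.9696] 4.075 [-0.7866  0.2499  0.319   1.8656 -0.0901  1.0399  0.4843]
```

```bash
python3 -m pendant '[[1,-0.007,0,0.017,0,0,0],[1,-0.013,0,0.031,0,0,0],[1,-0.018,0,0.046,0,0,0],[1,-0.022,0,0.06,0,0,0],[1,-0.026,0,0.075,0,0,0],[1,-0.028,0,0.087,0,0,0],[1,-0.03,0,0.099,0,0,0],[1,-0.031,0,0.109,0,0,0]]'
python3 st.py
python3 -m pendant '[[1,0,0,0.006,0,0,0],[1,0,0,0.011,0,0,0],[1,0,0,0.016,0,0,0],[1,0,0,0.02,0,0,0],[1,0,0,0.02,0,0,0]]'
python3 st.py
```

```text
time: 5.08
ee_pos: [0.496, 0.213, 0.0762]
eef_rot: [0.322, 0.947, 0.0, 0.0]
ft_force: [-0.0, 0.2, -0.6]
width: 0.0004
grip_force: 0.2
tip in box x,y,z -0.03511057901922292 2.0660054414024104e-05 0.062160198104574585 toolx [-0.7928  0.6095 -0.0001] z [ 0.0002  0.0001 -1.    ] F [-0.045   0.2444 -0.6405] 5.075 [-0.7658  0.3021  0.3176  1.8808 -0.1124  0.9757  0.5169]
time: 5.7
ee_pos: [0.4961, 0.2131, 0.0725]
eef_rot: [0.322, 0.947, 0.0, -0.0]
ft_force: [-9.0, -5.2, 26.3]
width: 0.0005
grip_force: 13.5
tip in box x,y,z -0.03517116648715114 -5.314575048528947e-05 0.0585437376335908 toolx [-0.7925  0.6098  0.0007] z [-0.0001  0.001  -1.    ] F [-8.9838 -5.2057 26.3242] 5.7 [-0.7642  0.3072  0.3168  1.8833 -0.1157  0.9682  0.5194]
```

The lid is fully down: tip at z 0.0585 with a firm 26 N stop. Next I lift, turn 60° anticlockwise to keep joint 7 room, and go above the cap.

```bash
python3 -m pendant '[[1,0,0,-0.1,0,0,0],[1,0,0,-0.3,0,0,0],[-1,-0.05,-0.04,-0.46,0,0,-0.08],[-1,-0.2,-0.17,-0.46,0,0,-0.16],[-1,-0.35,-0.29,-0.46,0,0,-0.24],[-1,-0.5,-0.42,-0.46,0,0,-0.32],[-1,-0.64,-0.54,-0.46,0,0,-0.41],[-1,-0.745,-0.627,-0.46,0,0,-0.5]]' 40
python3 -m pendant '[[-1,0,0,0,0,0,0],[-1,0,0,0,0,0,0]]'
python3 - <<'E'
from h import *
np.set_printoptions(precision=4,suppress=True)
c=cam("scene"); save(c,"scene2.png"); t=cam("top")
s=r.read_state(); M=R.from_quat(s["eef_rot"]).as_matrix()
print(s["joint_positions"],M,"delta tool",M.T@(np.array([.5586,-.0723,.139])-s["ee_pos"])/.3)
B=t["pixels"][190:340,90:290]; cv2.imwrite("pics/c3.png",np.hstack([c["pixels"][120:340,220:560],cv2.resize(B,(293,220))])[...,::-1])
E
```

```text
time: 6.7
ee_pos: [0.5581, -0.0724, 0.2084]
eef_rot: [-0.174, 0.985, 0.0, 0.0]
ft_force: [1.1, 0.2, -0.5]
width: 0.0525
grip_force: 0.0
time: 6.95
ee_pos: [0.5579, -0.0696, 0.2081]
eef_rot: [-0.171, 0.985, 0.0, -0.0]
ft_force: [0.6, 0.3, 0.5]
width: 0.0723
grip_force: 0.0
[-0.3635  0.2182  0.469   1.6933 -0.1038  1.2549  2.0455] [[-0.9406 -0.3395 -0.0002]
 [-0.3395  0.9406  0.0007]
 [-0.      0.0008 -1.    ]] delta tool [ 0.0023 -0.012   0.2307]
```

View pics/c3.png

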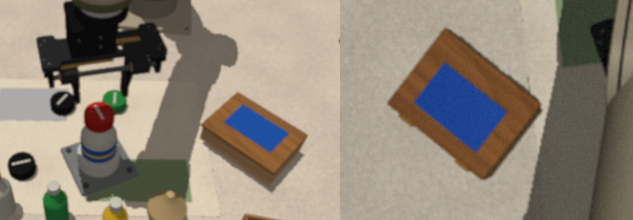

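The crop shows the lid shut flat, blue panel up, and the gripper above the cap. I turned the wrong way for joint 7, so I turn back 90° before descending.

```bash
python3 -m pendant '[[-1,0,0,0,0,0,0.08],[-1,0,0,0,0,0,0.16],[-1,0,0,0,0,0,0.24],[-1,0,0,0,0,0,0.32],[-1,0,0,0,0,0,0.4],[-1,0,0,0,0,0,0.45],[-1,0,0,0,0,0,0.45],[-1,0,0,0,0,0,0.45]]'
python3 -m pendant '[[-1,0,0,0,0,0,0.08],[-1,0,0,0,0,0,0.16],[-1,0,0,0,0,0,0.24],[-1,0,0,0,0,0,0.3],[-1,0,0,0,0,0,0.3],[-1,0,0,0,0,0,0.3]]'
python3 - <<'E'
from h import *
np.set_printoptions(precision=4,suppress=True)
s=r.read_state(); M=R.from_quat(s["eef_rot"]).as_matrix()
print(s["joint_positions"],M,"delta tool",M.T@(np.array([.5586,-.0723,.139])-s["ee_pos"])/.3)
E
```

```text
time: 8.05
ee_pos: [0.5581, -0.0696, 0.2083]
eef_rot: [0.292, 0.956, 0.0, -0.0]
ft_force: [-0.2, 0.5, 0.3]
width: 0.0872
grip_force: 0.0
time: 8.8
ee_pos: [0.5581, -0.0702, 0.2083]
eef_rot: [0.573, 0.819, 0.0, -0.0]
ft_force: [-0.1, -0.3, 0.4]
width: 0.087
grip_force: 0.0
[-0.5203  0.2364  0.6597  1.7004 -0.1517  1.2566  0.5223] [[-0.3423  0.9396 -0.    ]
 [ 0.9396  0.3423  0.0002]
 [ 0.0002  0.0001 -1.    ]] delta tool [-0.0071 -0.0007  0.2311]
```

```bash
python3 -m pendant '[[-1,-0.007,-0.001,0,0,0,0],[-1,-0.007,-0.001,0.08,0,0,0],[-1,-0.007,-0.001,0.16,0,0,0],[-1,-0.007,-0.001,0.2,0,0,0],[-1,-0.007,-0.001,0.231,0,0,0],[-1,-0.007,-0.001,0.231,0,0,0]]'
python3 -m pendant '[[0.3,0,0,0,0,0,0],[1,0,0,0,0,0,0],[1,0,0,0,0,0,0],[1,0,0,0,0,0,0],[1,0,0,0,0,0,0],[1,0,0,0,0,0,0]]' 40
```

```text
time: 9.55
ee_pos: [0.5584, -0.0725, 0.1389]
eef_rot: [0.575, 0.818, -0.0, -0.0]
ft_force: [-0.0, -0.7, 0.4]
width: 0.0867
grip_force: 0.0
time: 10.3
ee_pos: [0.5589, -0.0723, 0.1392]
eef_rot: [0.575, 0.818, 0.0, 0.0]
ft_force: [2.6, -0.1, 0.9]
width: 0.0521
grip_force: 40.0
```

```bash
python3 -m pendant '[[1,0,0,0.006,0,0,0],[1,0,0,0.012,0,0,0],[1,0,0,0.018,0,0,0],[1,0,0,0.02,0,0,0],[1,0,0,0.02,0,0,0],[1,0,0,0.02,0,0,0]]'
```

```text
time: 11.05
ee_pos: [0.5589, -0.0723, 0.1339]
eef_rot: [0.575, 0.818, 0.001, 0.0]
ft_force: [-1.3, 1.9, 9.5]
width: 0.0523
grip_force: 40.0
```

The press is about 5 mm (force 9.5 N, which corresponds to 4.7 mm). Twisting anticlockwise next.

```bash
python3 -m pendant '[[1,0,0,0,0,0,-0.07],[1,0,0,0,0,0,-0.15],[1,0,0,0,0,0,-0.23],[1,0,0,0,0,0,-0.31],[1,0,0,0,0,0,-0.39],[1,0,0,0,0,0,-0.47],[1,0,0,0,0,0,-0.55],[1,0,0,0,0,0,-0.62]]'
python3 -m pendant '[[1,0,0,0,0,0,0],[1,0,0,0,0,0,0]]'
python3 - <<'E'
from h import *
np.set_printoptions(precision=4,suppress=True)
s=r.read_state();print(s["joint_positions"],s["torque"],R.from_quat(s["eef_rot"]).as_matrix()[:,0])
E
```

```text
time: 12.05
ee_pos: [0.5594, -0.0728, 0.1342]
eef_rot: [-0.039, 0.999, -0.0, 0.001]
ft_force: [0.5, -0.6, 10.4]
width: 0.0521
grip_force: 40.0
time: 12.3
ee_pos: [0.5594, -0.0729, 0.1342]
eef_rot: [-0.037, 0.999, -0.0, 0.001]
ft_force: [0.5, -0.4, 9.5]
width: 0.0523
grip_force: 40.0
[-0.3214  0.2886  0.4349  1.7747 -0.1349  1.1052  1.802 ] [ 0.0018 -0.0412  0.0761] [-0.9973 -0.0731 -0.0023]
```

```bash
python3 -m pendant '[[1,0,0,-0.01,0,0,0],[1,0,0,-0.02,0,0,0],[1,0,0,-0.03,0,0,0],[1,0,0,-0.038,0,0,0],[1,0,0,-0.038,0,0,0]]'
```

```text
time: 12.92
ee_pos: [0.5581, -0.0724, 0.1441]
eef_rot: [-0.037, 0.999, 0.0, -0.0]
ft_force: [-0.6, 0.9, -0.9]
width: 0.0522
grip_force: 40.0
```

```bash
python3 -m pendant '[[1,0,0,-0.04,0,0,0],[1,0,0,-0.09,0,0,0],[1,0,0,-0.14,0,0,0],[1,0,0,-0.2,0,0,0],[1,0,0,-0.26,0,0,0],[1,0,0,-0.3,0,0,0],[1,0,0,-0.32,0,0,0],[1,0,0,-0.32,0,0,0]]'
python3 -m pendant '[[1,0,0,0,0,0,0],[1,0,0,0,0,0,0]]'
python3 - <<'E'
from h import *
c=cam("scene");t=cam("top")
cv2.imwrite("pics/fin.png",np.hstack([c["pixels"][100:360,110:560],cv2.resize(t["pixels"],(347,260))])[...,::-1])
E
```

```text
time: 13.92
ee_pos: [0.5585, -0.0725, 0.2405]
eef_rot: [-0.037, 0.999, 0.0, 0.0]
ft_force: [-0.3, 0.5, -0.4]
width: 0.0523
grip_force: 40.0
time: 14.18
ee_pos: [0.5583, -0.0724, 0.2399]
eef_rot: [-0.037, 0.999, 0.0, -0.0]
ft_force: [0.3, 0.1, 0.4]
width: 0.0523
grip_force: 40.0
```

View pics/fin.png

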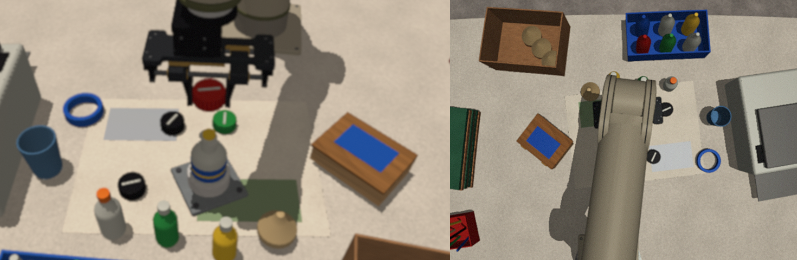

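The red cap is held level in the gripper at crop (210,95), with its stripe turned. The bottle below it is open, showing the yellow disc at (208,134). The lid is shut and the other things stand where they were.

```bash
python3 -c "
from bench import r
print(r.close_job())"
```

```text
the job is handed in; nothing more can be done
None
```

The box lid is fully shut, and the red cap is off the bottle, held level with its rim about 8 cm above the mouth; the other things on the table look unmoved, and the job is handed in after about 14 s of the allowed 51.

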